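# Swing the filter into the lamp's beam through the L-shaped gate

## Robot

A 6-joint arm with a two-finger parallel gripper is mounted at the origin on the work surface. World frame = base frame: x ahead of the robot, y to its left, z up, the work surface at z = 0. Lengths are in m, angles in rad, forces in N, time in s.
With the tool pointing down it reaches from about 0.25 to 0.775 m from the base axis. Payload 4 kg.
Tool frame: the origin (TCP) lies at the very end of the fingers, on their centre line; the grasp point (between the pads) lies 19 mm behind it; x points along the fingers, y is the direction in which the jaws open and shut, and the axes are right-handed (so a half turn about x gives the same grasp; the last joint's range is limited). The gripper opens to 94 mm and grips with 3 to 60 N. Pads are 16 mm wide; open, the fingers measure 119 mm over their backs; the gripper's body (75 mm by 177 mm) begins 78 mm behind the grasp point.
Start: joints at [1.045, 0.087, 1.371, -0, 1.684, -0.103], TCP at [0.226, 0.502, 0.206] pointing down, gripper open.
Joint ranges: [-3.1, 3.1], [-0.76, 2.03], [0.27, 2.55], [-1.08, 4.22], [0.17, 2.65], [-2.57, 2.57]. Speed limits (rad/s): [2.79, 2.79, 3.14, 3.14, 3.14, 3.14].

## Interface

Orientations are given as [roll, pitch, yaw] about the fixed x, y, z axes, in that order (R = Rz(yaw) Ry(pitch) Rx(roll)).
In Python, from bench import robot gives the robot as it stands.
- The arm moves only by the tool carry_out, never from a script. Its argument "targets" is a list of rows, each a list of 5 numbers: the closure, from 0 (fully open) to 1 (shut), then the shift along the tool's x, y, z in cm, then the turn about the tool's x in degrees. In form: [[fingers, tx, ty, tz, turn], ...]. A call has 1 to 20 rows; each row shifts and turns the commanded pose from where the row before left it, along the tool's axes as they then stand; what a row does not reach is not made up. A row lasts 1/10 s, in which the tool goes at most 50 mm and 8.59 degrees, less where a joint would pass 70% of its speed; a pose out of reach is approached as far as the arm can. A call is refused whole if a number of a shift passes 5 or a number of a turn 8.59, either way. A call with a gripper value outside its range is refused whole. The fingers move at their own pace and stop on an object; the grip force is fixed at half the most. Time passes only in rows, so rows that do not move let the fingers close. It gives the time, the measured TCP pose, the force and the opening at its end, in the units of the state.
- robot.get_obs(): the state, without advancing time (a new reading comes with each control period).
- robot.snapshot(name): name is "scene" or "top"; returns a dict with "image" (420x560x3 uint8, red, green, blue), "camera_matrix" (3x3 intrinsics, pixels), "distortion" ([k1, k2, p1, p2, k3] as OpenCV has them; the pictures are not rectified), "pose" (4x4, takes a point from camera to world coordinates). Camera axes: x right, y up, looking along -z (the intrinsics and any distortion apply to the point x, -y, -z); pixel columns grow to the right and rows downward; lengths in m; the calibration is good to about 2 mm. A picture is of the moment at which its call begins. There is no depth.
- robot.close_job(): hands the job in, once; it reports no verdict.
The state is a dict: "time": time; "joint_positions": joint angles; "qvel": joint speeds; "joint_torque": joint torques, N m; "tool_pos": TCP position; "ee_rot": TCP orientation; "wrist_force": force on the tool from outside, world axes, zero at the start; "wrist_torque": the same for the moment, N m; "width": finger opening in m.
Only numpy, scipy, OpenCV 4.12 (cv2) and the standard library are available. Lean on these libraries where they do the work, as an engineer would, in place of code of your own. Each camera call takes 0.05 s, during which the arm holds its last target. There are 200 camera calls.

## Task

Put the filter of the microscope's lamp box into the beam: gently push the black post along the long leg of its L-shaped slot to the corner, then push it sideways along the short leg until it is fully home at the closed end, and leave it there. Only push the post: do not grip it hard or lift its pin out of the slot, and leave everything else where it stands.

Things in the scene. Friction and masses are not known exactly. Their poses are not given: they have to be found in the camera images.
- lever: the filter carrier (0.2 to 0.4 kg): a black post on a steel pin, with a flat arm to the filter ring; axes as the box's, origin on the post's axis level with the plate's top (70 mm above the bench). It slides without turning or tilting, takes about 2 to 4 N to push, has no spring and stays where it is left; the slot's ends are rigid stops
- post_top (a point): centre of the post's top, 45 mm above the plate. Post: upright, round, 22 mm in diameter, side free from 7 to 45 mm above the plate. Under it a pin 12 mm in diameter reaches 10 mm into the slot (1.5 mm play each side). At its foot a flange 32 mm across, 7 mm above the plate
- filter_ring (a point): centre of the top of the filter ring (56 mm across, glass in it), 45 mm towards the box's +x and 60 mm towards its -y from the post. A flat arm 12 mm wide joins it to the post's foot. Arm 7 mm and ring 9 mm high above the plate: a finger more than 12 mm above the plate passes over both
- light_port (a point): centre of the round glass light port, 48 mm across, flush in the plate; the ring ends above it when the carrier is home
- lampbox: the microscope's lamp box: white enamelled, 230 (its x) x 200 (its y) x 70 mm high, fixed to the bench, turned up to 0.6 rad. Origin at the centre of its underside. Its top is an aluminium plate with an L-shaped slot 15 mm wide: the long leg runs 100 mm along the box's +x (roughly away from the robot), the short leg from there 50 mm along its +y (roughly left)
- gate_start (a point): point on the plate's top face (70 mm above the bench) where the pin's axis is at the near end of the long leg
- gate_corner (a point): point on the plate's top face where the pin's axis is at the corner of the slot, 100 mm from gate_start along the box's +x
- gate_end (a point): point on the plate's top face where the pin's axis is at the closed end of the short leg, 50 mm from gate_corner along the box's +y
- lever_along (a joint): travel of the carrier along the long leg, box's +x, in m: 0 at gate_start (it starts between 0 and 0.03), 0.10 at the corner; up to 0.0015 more against the stop
- lever_cross (a joint): travel of the carrier along the short leg, box's +y, in m: 0 in the long leg, 0.05 at gate_end; up to 0.0015 more against the stop
- lever_lift (a joint): how far the carrier is raised off its rails, in m: 0 when it rides in the slot by its own weight; it is free to be lifted 0.03, which would bring the pin out of the slot
- objective: spare objective, a steel stub 30 mm across and 40 mm tall with a tapered top, standing on the lamp box's plate; origin at the centre of its underside
- eyepiece: spare eyepiece, a black cylinder 30 mm across and 34 mm tall, standing on the lamp box's plate; origin at the centre of its underside
- oil: small amber glass bottle, 32 mm across, 75 mm tall, on the bench; origin at the centre of its underside
- slidebox: grey plastic slide box, 85 x 110 x 34 mm, on the bench; origin at the centre of its underside
- beaker: glass beaker, 68 mm across, 85 mm tall, on the bench; origin at the centre of its underside
- dish: shallow glass dish, 90 mm across, 16 mm tall, on the bench; origin at the centre of its underside
- tissues: cardboard box of lens tissues, 75 x 115 x 50 mm, on the bench; origin at the centre of its underside

How it is judged:
By the outcome, as a careful person would: the job done as asked, in the order asked, and still so for the second after the job is handed in, with the robot touching nothing.
It also fails if it takes over 40 s, if anything falls off the work surface, if the arm or the gripper's body presses on something with over 40 N, if the wrist force passes 120 N, or if a joint passes its speed limit or range.

## Working session

There is one attempt and no reset: what is moved stays moved. The work goes in short steps, Python scripts to look and compute and a tool call to move; the robot and the scene stay as the last step left them, time stands still between calls to the robot, and variables do not carry over. Pictures are saved under pics/ and viewed, about 8 in all and at most 12, crops included, and the job is handed in when it is done.

Besides the shell and the picture viewer there is one more tool, called after "Call:" by a JSON object that holds its "fn" and its "kwargs". carry_out: Moves the arm, as the interface text tells. Its arguments: {"type":"object","properties":{"targets":{"type":"array","items":{"type":"array","items":{"type":"number"}}}},"required":["targets"]}

```bash
mkdir -p pics
cat > h.py <<'E'
import numpy as np, cv2
from bench import robot
def snap(n,f):
    s=robot.snapshot(n); cv2.imwrite(f,s["image"][:,:,::-1]); return s
def ray(s,u,v):
    p=cv2.undistortPoints(np.array([[[u,v]]],float),np.array(s["camera_matrix"]),np.array(s["distortion"]))[0,0]
    P=np.array(s["pose"]); return P[:3,3],P[:3,:3]@np.array([p[0],-p[1],-1.])
def onz(s,u,v,z):
    o,d=ray(s,u,v); return o+d*(z-o[2])/d[2]
def proj(s,X):
    P=np.array(s["pose"]); c=(np.atleast_2d(X)-P[:3,3])@P[:3,:3]; c=c*[1,-1,-1]
    return cv2.projectPoints(c,np.zeros(3),np.zeros(3),np.array(s["camera_matrix"]),np.array(s["distortion"]))[0][:,0]
E
python3 - <<'E'
from h import *
import pickle
a=snap("scene","pics/s1.png");b=snap("top","pics/t1.png")
pickle.dump((a,b),open("s1.pkl","wb"))
o=robot.get_obs();print(o)
for s in(a,b):print(np.round(s["pose"],3).tolist())
E
```

```text
{'time': 0.1, 'joint_positions': array([ 1.04488493e+00,  8.78732957e-02,  1.37208414e+00, -4.33975741e-06,
        1.68362859e+00, -1.03101292e-01]), 'qvel': array([ 0.00109309, -0.0015246 , -0.00255618,  0.00206944, -0.00058666,
       -0.0002383 ]), 'joint_torque': array([ 2.28758749e-03, -3.41251659e+01, -3.03301978e+01,  7.19751441e-02,
        3.04273772e-02, -1.12725568e-04]), 'tool_pos': array([0.22543235, 0.5011289 , 0.20443514]), 'ee_rot': array([-1.67173389,  1.56880295, -2.09454448]), 'wrist_force': array([-0.0897189 , -0.2736196 ,  0.41959289]), 'wrist_torque': array([ 0.017032  , -0.00076005,  0.04349459]), 'width': 0.09425671374607374}
[[0.081, -0.712, 0.698, 1.339], [0.997, 0.053, -0.061, -0.041], [0.007, 0.701, 0.714, 0.932], [0.0, 0.0, 0.0, 1.0]]
[[-0.002, 0.985, -0.17, 0.384], [-1.0, -0.001, 0.003, 0.013], [0.003, 0.17, 0.985, 1.106], [0.0, 0.0, 0.0, 1.0]]
```

View pics/t1.png

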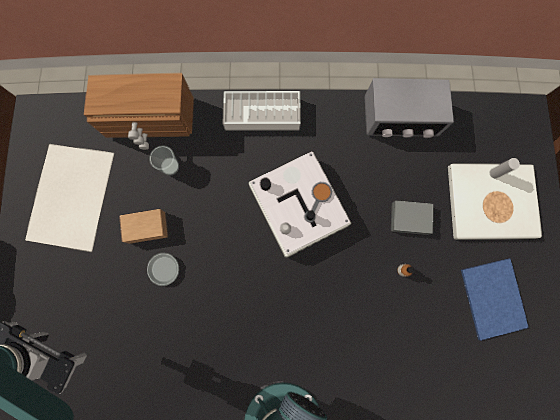

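View pics/s1.png

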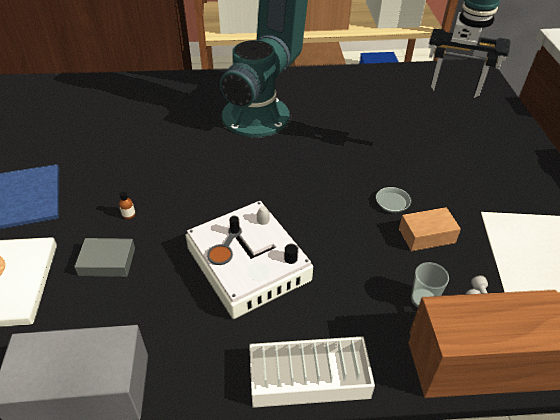

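Top view: box corners near (250,185), (312,153), (350,221) and (289,255). The post is at about (310,216), the ring at (321,192), the eyepiece at (265,184) and the objective at (285,228). I'll enlarge both views for accuracy.

Run:
```python
import cv2,numpy as np
t=cv2.imread("pics/t1.png")[145:263,240:360]; s=cv2.imread("pics/s1.png")[195:320,180:318]
t=cv2.resize(t,None,fx=5,fy=5,interpolation=cv2.INTER_CUBIC)
cv2.imwrite("pics/tc.png",t)
s=cv2.resize(s,None,fx=4.5,fy=4.5,interpolation=cv2.INTER_CUBIC)
cv2.imwrite("pics/sc.png",s)
```

```text
(no output)
```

View pics/tc.png

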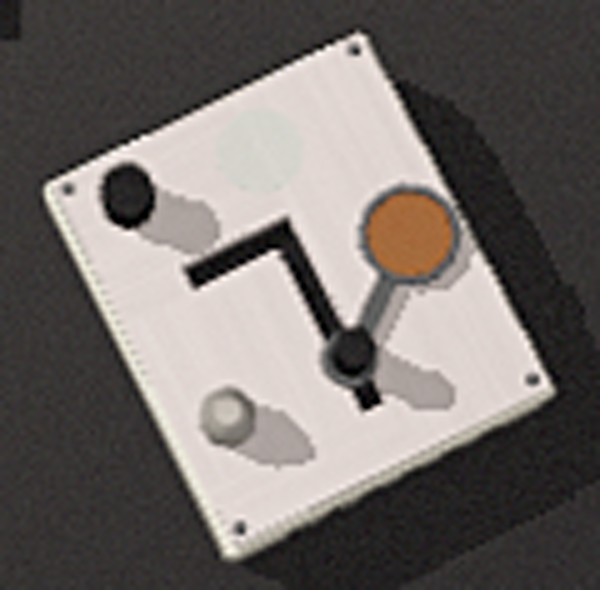

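View pics/sc.png

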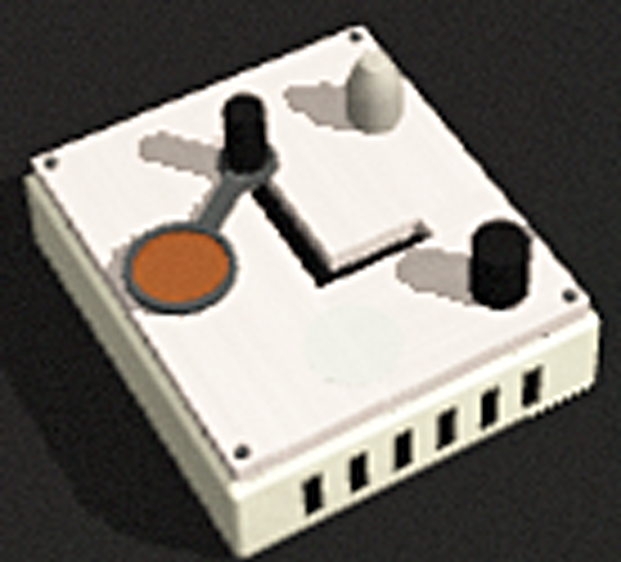

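The top crop shows plate corners at (45,187), (362,33), (555,393) and (230,555). The slot corner centre is about (285,232), the slot end about (190,275), the near end about (372,405) and the post top about (353,349). The scene crop shows the post top at (244,100), the slot's outer corner at (322,285), the objective at (373,95) and the eyepiece at (500,265).

Run:
```python
from h import *
import pickle
a,b=pickle.load(open("s1.pkl","rb"))
T=lambda u,v,z:onz(b,240+(u+.5)/5-.5,145+(v+.5)/5-.5,z)
S=lambda u,v,z:onz(a,180+(u+.5)/4.5-.5,195+(v+.5)/4.5-.5,z)
pr=lambda n,x:print(n,np.round(x*1000,1))
c=np.array([T(*p,.07) for p in[(45,187),(362,33),(555,393),(230,555)]])  # FL FR NR NL
for i in range(4):pr("c",c[i])
x=(c[0]+c[1]-c[2]-c[3]);x/=np.linalg.norm(x);print("yaw",np.arctan2(x[1],x[0]))
y=(c[0]+c[3]-c[1]-c[2]);y/=np.linalg.norm(y);print("yaw2",np.arctan2(-y[0],y[1]))
print(np.linalg.norm(c[0]-c[3]),np.linalg.norm(c[1]-c[2]),np.linalg.norm(c[0]-c[1]))
m=c.mean(0);pr("center",m)
sc=np.array([S(*p,.07) for p in[(52,163),(355,36),(570,296),(241,452)]])
tc=np.array([T(*p,.07) for p in[(532,380),(240,528),(69,189),(354,50)]])
pr("screws S-T",(sc-tc));pr("screw ctr",tc.mean(0))
yaw=(np.arctan2(x[1],x[0])+np.arctan2(-y[0],y[1]))/2
R=np.array([[np.cos(yaw),-np.sin(yaw)],[np.sin(yaw),np.cos(yaw)]])
B=lambda n,p:print(n,np.round(p[:2]*1000,1),"box",np.round((p-m)[:2]@R*1000,1))
B("post T",T(353,349,.115));B("post S",S(244,100,.115))
B("corner T",T(285,232,.07));B("cornerouter T",T(290,216,.07));B("cornerouter S",S(322,287,.07))
B("end T",T(188,276,.07));B("end S",S(425,229,.07));B("start T",T(372,410,.07))
B("obj T",T(229,408,.11));B("eye T",T(127,193,.104));B("ring T",T(409,234,.079))
B("port T",T(261,150,.07))
B("ring S",S(180,267,.079));B("port S",S(354,344,.07))
```

```text
c [639.7  91.9  70. ]
c [727.1 -82.1  70. ]
c [ 526.3 -182.2   70. ]
c [440.6  -7.8  70. ]
yaw 0.46323473979675844
yaw2 0.46110136351728037
0.2227096243832213 0.22435084768632957 0.19463565509703815
center [583.4 -45.   70. ]
screws S-T [[1.7 2.4 0. ]
 [0.4 2.  0. ]
 [1.6 2.9 0. ]
 [1.3 0.9 0. ]]
screw ctr [586.  -45.5  70. ]
post T [543.1 -70.4] box [-47.4  -4.7]
post S [542.  -69.2] box [-47.8  -3.2]
corner T [614.5 -38.4] box [30.8 -7.9]
cornerouter T [623.4 -41.2] box [ 37.5 -14.3]
cornerouter S [625.8 -36.1] box [ 41.9 -10.9]
end T [590.3  14.2] box [32.6 49.9]
end S [592.9  15.8] box [35.6 50.2]
start T [517.4 -83.8] box [-76.4  -5.3]
obj T [513.4  -6.8] box [-45.6  65.5]
eye T [628.   46.1] box [80.6 61.7]
ring T [ 611.4 -104.5] box [ -1.5 -65.7]
port T [660.3 -25.7] box [ 77.5 -17. ]
ring S [ 615.7 -103.1] box [  3.  -66.4]
port S [661.3 -22.7] box [ 79.7 -14.7]
```

```bash
cat >> h.py <<'E'
from scipy.spatial.transform import Rotation as Ro
yaw=.462; RB=Ro.from_euler('z',yaw).as_matrix(); M=np.array([.5845,-.0445,.07])
def st():
    o=robot.get_obs(); R=Ro.from_euler('xyz',o["ee_rot"]).as_matrix(); p=np.array(o["tool_pos"]); return o,R,p
def info():
    o,R,p=st(); f=RB.T@np.array(o["wrist_force"])
    print("t",o["time"],"tcp world",np.round(p*1e3,1),"box",np.round(RB.T@(p-M)*1e3,1),"F box",np.round(f,1),"w",o["width"])
    print("tool axes in box (cols)\n",np.round(RB.T@R,3)); print("q",np.round(o["joint_positions"],2))
E
python3 - <<'E'
from h import *
info();o,R,p=st()
W=M+RB@np.array([-.092,-.005,.022]);print("goal",W,"tool delta cm",R.T@(W-p)*100)
E
```

```text
t 0.1 tcp world [225.4 501.1 204.4] box [-78.2 648.5 134.4] F box [-0.2 -0.2  0.4] w 0.09425671374607374
tool axes in box (cols)
 [[-0.002  0.774  0.633]
 [-0.001  0.633 -0.774]
 [-1.    -0.002 -0.   ]]
q [ 1.04  0.09  1.37 -0.    1.68 -0.1 ]
goal [ 0.50437372 -0.08998383  0.092     ] tool delta cm [ 11.3177182  -42.43785356  49.69486799]
```

Call:
{"fn": "carry_out", "kwargs": {"targets": [[1,0,-1,1.2,0],[1,0,-2.2,2.6,0],[1,0,-2.2,2.6,0],[1,0,-2.2,2.6,0],[1,0,-2.2,2.6,0],[1,0,-2.2,2.6,0],[1,0,-2.2,2.6,0],[1,0,-2.2,2.6,0],[1,0,-2.2,2.6,0],[1,0,-2.2,2.6,0],[1,0,-2.2,2.6,0],[1,0,-2.2,2.6,0],[1,0,-2.2,2.6,0],[1,0,-2.2,2.6,0],[1,0,-2.2,2.6,0],[1,0,-2.2,2.6,0],[1,0,-2.2,2.6,0],[1,0,-2.2,2.6,0],[1,0,-2.2,2.6,0],[1,0,-1.2,1.4,0]]}}

```text
time: 2.1
tool_pos: [0.5045, -0.0851, 0.205]
ee_rot: [-2.28, 1.57, -2.706]
wrist_force: [0.7, 0.3, 0.8]
width: 0.0004
```

Call:
{"fn": "carry_out", "kwargs": {"targets": [[1,0,0,0,7.8],[1,0,0,0,7.8],[1,0,0,0,7.8],[1,0,0,0,7.8],[1,0,0,0,8.0],[1,0,0,0,0]]}}

```text
time: 2.7
tool_pos: [0.5041, -0.0821, 0.2054]
ee_rot: [-2.664, 1.57, 2.513]
wrist_force: [-0.0, 0.5, -0.1]
width: 0.0003
```

Run:
```python
from h import *
info()
```

```text
t 2.7 tcp world [504.1 -82.1 205.4] box [-88.8   2.2 135.4] F box [ 0.2  0.5 -0.1] w 0.00028078748186832574
tool axes in box (cols)
 [[-0.     1.     0.002]
 [ 0.001  0.002 -1.   ]
 [-1.    -0.    -0.001]]
q [-0.27 -0.    1.46  0.    1.68 -0.74]
```

Call:
{"fn": "carry_out", "kwargs": {"targets": [[1,0.8,0,0.35,0],[1,2,0,0.35,0],[1,2,0,0,0],[1,2,0,0,0],[1,2,0,0,0],[1,1.5,0,0,0],[1,1,0,0,0],[1,0,0,0,0],[1,0,0,0,0]]}}

```text
time: 3.6
tool_pos: [0.5079, -0.0887, 0.0927]
ee_rot: [1.117, 1.571, 0.011]
wrist_force: [0.6, -0.1, 0.5]
width: 0.0004
```

Run:
```python
from h import *
info()
s=snap("scene","pics/s2.png")
i=cv2.imread("pics/s2.png")[150:320,160:340];cv2.imwrite("pics/s2c.png",cv2.resize(i,None,fx=3.3,fy=3.3,interpolation=2))
```

```text
t 3.6 tcp world [507.9 -88.7  92.7] box [-88.2  -5.4  22.7] F box [ 0.4 -0.4  0.5] w 0.0004102090123074898
tool axes in box (cols)
 [[ 0.     1.     0.003]
 [-0.     0.003 -1.   ]
 [-1.     0.     0.   ]]
q [-0.28  0.06  1.62  0.    1.46 -0.75]
```

View pics/s2c.png

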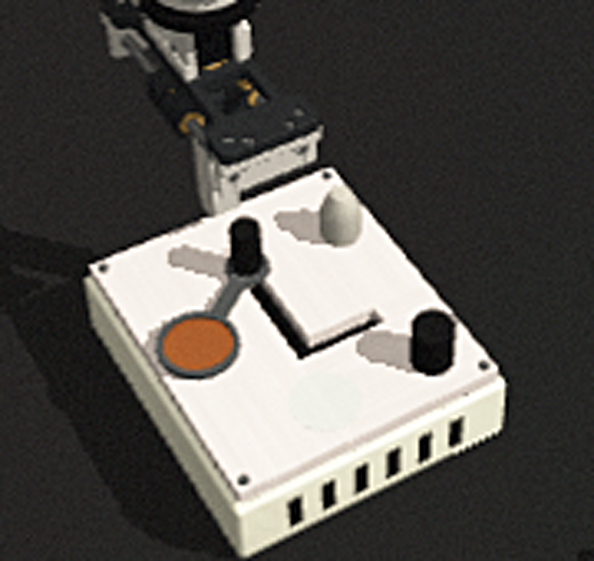

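The finger stands behind the post (crop post at (245,245), finger at (222,190)), in line with the long leg. I'll push along box +x.

Call:
{"fn": "carry_out", "kwargs": {"targets": [[1,0,0.5,0,0],[1,0,0.5,0,0],[1,0,0.3,0,0],[1,0,0.3,0,0],[1,0,0.3,0,0],[1,0,0.3,0,0],[1,0,0.3,0,0],[1,0,0.3,0,0]]}}

```text
time: 4.45
tool_pos: [0.5328, -0.076, 0.0925]
ee_rot: [-1.955, 1.57, -3.062]
wrist_force: [-0.9, -0.0, 0.7]
width: 0.0007
```

Call:
{"fn": "carry_out", "kwargs": {"targets": [[1,0,0.3,0,0],[1,0,0.4,0,0],[1,0,0.4,0,0],[1,0,0.4,0,0],[1,0,0.4,0,0],[1,0,0.4,0,0],[1,0,0.4,0,0],[1,0,0.4,0,0],[1,0,0.4,0,0],[1,0,0.4,0,0],[1,0,0.4,0,0],[1,0,0.4,0,0]]}}

```text
time: 5.65
tool_pos: [0.5752, -0.0548, 0.0925]
ee_rot: [2.711, 1.571, 1.604]
wrist_force: [-2.0, -0.6, 1.9]
width: 0.0005
```

Run:
```python
from h import *
info()
s=snap("top","pics/t3.png")
i=cv2.imread("pics/t3.png")[145:263,240:360];cv2.imwrite("pics/t3c.png",cv2.resize(i,None,fx=5,fy=5,interpolation=2))
s=snap("scene","pics/s3.png")
i=cv2.imread("pics/s3.png")[195:320,180:318];cv2.imwrite("pics/s3c.png",cv2.resize(i,None,fx=4.5,fy=4.5,interpolation=2))
```

```text
t 5.65 tcp world [575.2 -54.8  92.5] box [-13.   -5.1  22.5] F box [-2.   0.3  1.9] w 0.00045490291545690964
tool axes in box (cols)
 [[ 0.     1.     0.002]
 [ 0.     0.002 -1.   ]
 [-1.     0.    -0.   ]]
q [-0.19  0.2   1.47  0.    1.47 -0.66]
```

View pics/s3c.png

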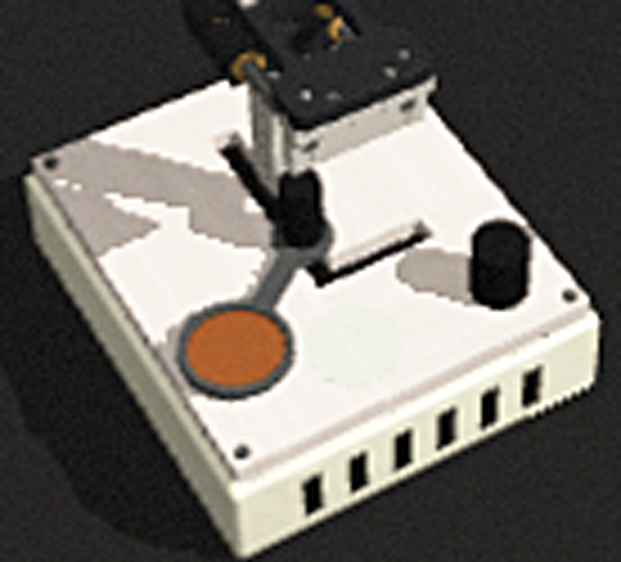

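The post is moving with the finger: top now at (301,183), ring at (236,348). The force is about 2 N. I'll keep on towards the corner, slowing down.

Call:
{"fn": "carry_out", "kwargs": {"targets": [[1,0,0.4,0,0],[1,0,0.4,0,0],[1,0,0.3,0,0],[1,0,0.3,0,0],[1,0,0.2,0,0],[1,0,0,0,0]]}}

```text
time: 6.35
tool_pos: [0.5896, -0.0476, 0.0923]
ee_rot: [1.673, 1.57, 0.566]
wrist_force: [-0.9, -0.7, -0.2]
width: 0.0004
```

Run:
```python
from h import *
info()
S=lambda u,v,z:onz(dict(robot.snapshot("scene")),180+(u+.5)/4.5-.5,195+(v+.5)/4.5-.5,z)
print(RB.T@(S(301,183,.115)-M)*1e3)
```

```text
t 6.35 tcp world [589.6 -47.6  92.3] box [ 3.2 -5.1 22.3] F box [-1.1 -0.3 -0.2] w 0.00039078084534337887
tool axes in box (cols)
 [[ 0.001  1.     0.002]
 [ 0.     0.002 -1.   ]
 [-1.     0.001 -0.   ]]
q [-0.18  0.23  1.44  0.    1.48 -0.64]
[13.20997723 -5.45934594 45.        ]
```

Call:
{"fn": "carry_out", "kwargs": {"targets": [[1,0,0.2,0,0],[1,0,0.1,0,0],[1,0,0.1,0,0]]}}

```text
time: 6.7
tool_pos: [0.5927, -0.0461, 0.0924]
ee_rot: [-2.17, 1.57, 3.006]
wrist_force: [-1.8, -0.8, 0.7]
width: 0.0006
```

Call:
{"fn": "carry_out", "kwargs": {"targets": [[1,0,0.1,0,0],[1,0,0.1,0,0]]}}

```text
time: 6.9
tool_pos: [0.5945, -0.0451, 0.0924]
ee_rot: [-2.628, 1.571, 2.549]
wrist_force: [-1.4, -1.0, -0.3]
width: 0.0007
```

Call:
{"fn": "carry_out", "kwargs": {"targets": [[1,0,0.1,0,0],[1,0,0.1,0,0]]}}

```text
time: 7.1
tool_pos: [0.5964, -0.0442, 0.0925]
ee_rot: [-3.114, 1.571, 2.063]
wrist_force: [-1.0, -0.0, 0.2]
width: 0.0004
```

Call:
{"fn": "carry_out", "kwargs": {"targets": [[1,0,0.1,0,0],[1,0,0.1,0,0]]}}

```text
time: 7.3
tool_pos: [0.5967, -0.0441, 0.0924]
ee_rot: [-1.691, 1.567, -2.798]
wrist_force: [-7.0, -3.2, 3.5]
width: 0.0006
```

Run:
```python
from h import *
info()
s=snap("scene","pics/s4.png")
i=cv2.imread("pics/s4.png")[195:320,180:318];cv2.imwrite("pics/s4c.png",cv2.resize(i,None,fx=4.5,fy=4.5,interpolation=2))
```

```text
t 7.3 tcp world [596.7 -44.1  92.4] box [11.1 -5.1 22.4] F box [-7.7  0.3  3.5] w 0.0006166669343527253
tool axes in box (cols)
 [[-0.004  1.     0.001]
 [ 0.     0.001 -1.   ]
 [-1.    -0.004 -0.   ]]
q [-0.17  0.24  1.42 -0.    1.48 -0.63]
```

View pics/s4c.png

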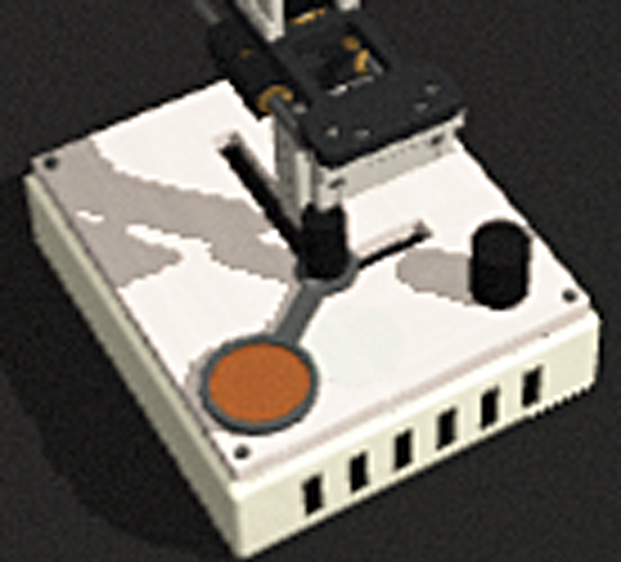

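The post is at the corner: its top is at (324,215), and the force jumped to 8 N at the stop. I'll back off, lift, go round to the −y side and come down there.

Call:
{"fn": "carry_out", "kwargs": {"targets": [[1,0,-0.4,0,0],[1,0,-0.6,0,0],[1,0,-0.6,0,0],[1,-1,0,0,0],[1,-2,0,0,0],[1,-2,0,0,0],[1,-0.5,0,1.5,0],[1,0,1.5,1.5,0],[1,0,2,0.6,0],[1,0,0.4,0,0],[1,0,0,0,0],[1,0,0,0,0]]}}

```text
time: 8.55
tool_pos: [0.6343, -0.0655, 0.147]
ee_rot: [-2.085, 1.57, 3.091]
wrist_force: [-0.8, -0.6, -0.2]
width: 0.0002
```

Run:
```python
from h import *
info()
```

```text
t 8.55 tcp world [634.3 -65.5 147. ] box [ 35.2 -41.   77. ] F box [-1.  -0.2 -0.2] w 0.00020645249997303545
tool axes in box (cols)
 [[-0.001  1.     0.002]
 [ 0.001  0.002 -1.   ]
 [-1.    -0.001 -0.001]]
q [-0.19  0.3   1.24 -0.    1.61 -0.66]
```

Call:
{"fn": "carry_out", "kwargs": {"targets": [[1,1,0,0,0],[1,1.5,0,0,0],[1,1.5,0,0,0],[1,1,0,0,0],[1,0.4,0,0,0],[1,0,0,0,0],[1,0,0,-0.4,0],[1,0,0,-0.4,0],[1,0,0,-0.3,0],[1,0,0,-0.3,0],[1,0,0,-0.3,0],[1,0,0,-0.3,0],[1,0,0,-0.3,0]]}}

```text
time: 9.85
tool_pos: [0.625, -0.0449, 0.0941]
ee_rot: [0.719, 1.569, -0.388]
wrist_force: [2.6, -2.6, 1.2]
width: 0.0001
```

Call:
{"fn": "carry_out", "kwargs": {"targets": [[1,0,0,-0.3,0],[1,0,0,-0.3,0],[1,0,0,-0.3,0],[1,0,0,-0.3,0],[1,0,0,-0.3,0]]}}

```text
time: 10.35
tool_pos: [0.6177, -0.0311, 0.0935]
ee_rot: [1.628, 1.571, 0.521]
wrist_force: [1.7, -2.7, 2.2]
width: 0.0005
```

Run:
```python
from h import *
info()
s=snap("scene","pics/s5.png")
i=cv2.imread("pics/s5.png")[195:320,180:318];cv2.imwrite("pics/s5c.png",cv2.resize(i,None,fx=4.5,fy=4.5,interpolation=2))
```

```text
t 10.35 tcp world [617.7 -31.1  93.5] box [35.7 -2.8 23.5] F box [ 0.3 -3.2  2.2] w 0.0005038473289689973
tool axes in box (cols)
 [[ 0.     1.     0.002]
 [ 0.     0.002 -1.   ]
 [-1.     0.    -0.   ]]
q [-0.14  0.28  1.37  0.    1.49 -0.61]
```

View pics/s5c.png

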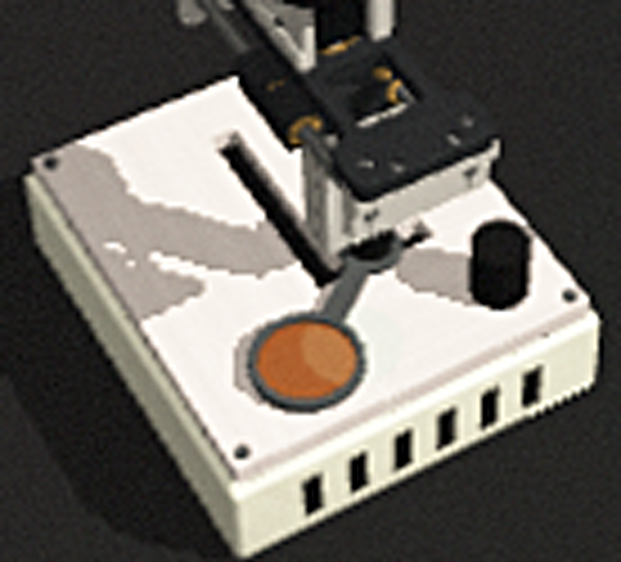

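The post slides along the short leg: ring at (307,362), already partly over the port at (354,344). I'll go on to the closed end.

Call:
{"fn": "carry_out", "kwargs": {"targets": [[1,0,0,-0.3,0],[1,0,0,-0.3,0],[1,0,0,-0.3,0],[1,0,0,-0.3,0],[1,0,0,-0.3,0],[1,0,0,-0.3,0],[1,0,0,-0.3,0],[1,0,0,-0.2,0]]}}

```text
time: 11.2
tool_pos: [0.6072, -0.0104, 0.0933]
ee_rot: [-2.517, 1.57, 2.66]
wrist_force: [0.4, -1.1, 0.6]
width: 0.0002
```

Call:
{"fn": "carry_out", "kwargs": {"targets": [[1,0,0,-0.1,0],[1,0,0,-0.1,0]]}}

```text
time: 11.4
tool_pos: [0.6065, -0.0088, 0.0934]
ee_rot: [-2.364, 1.571, 2.812]
wrist_force: [0.7, -2.0, 1.1]
width: 0.0002
```

Call:
{"fn": "carry_out", "kwargs": {"targets": [[1,0,0,-0.1,0],[1,0,0,-0.1,0]]}}

```text
time: 11.6
tool_pos: [0.6056, -0.0072, 0.0934]
ee_rot: [-2.326, 1.571, 2.851]
wrist_force: [1.1, -1.2, -0.3]
width: 0.0003
```

Run:
```python
from h import *
info()
```

```text
t 11.6 tcp world [605.6  -7.2  93.4] box [35.6 24.  23.4] F box [ 0.4 -1.5 -0.3] w 0.00028694889751784897
tool axes in box (cols)
 [[-0.     1.     0.002]
 [ 0.     0.002 -1.   ]
 [-1.    -0.    -0.   ]]
q [-0.11  0.26  1.4   0.    1.49 -0.57]
```

Call:
{"fn": "carry_out", "kwargs": {"targets": [[1,0,0,-0.1,0],[1,0,0,-0.1,0]]}}

```text
time: 11.8
tool_pos: [0.6055, -0.0068, 0.0935]
ee_rot: [0.051, 1.568, -1.056]
wrist_force: [3.1, -5.4, -0.1]
width: 0.0004
```

Call:
{"fn": "carry_out", "kwargs": {"targets": [[1,0,0,-0.1,0],[1,0,0,0,0]]}}

```text
time: 12.0
tool_pos: [0.6054, -0.0067, 0.0935]
ee_rot: [0.075, 1.566, -1.033]
wrist_force: [3.4, -6.2, -1.0]
width: 0.0006
```

Call:
{"fn": "carry_out", "kwargs": {"targets": [[1,0,0,-0.1,0],[1,0,0,0,0]]}}

```text
time: 12.2
tool_pos: [0.6054, -0.0067, 0.0935]
ee_rot: [0.079, 1.564, -1.03]
wrist_force: [4.1, -8.0, -2.2]
width: 0.0004
```

It stopped hard, with 9 N and no further motion. I'll back off, lift and look.

Call:
{"fn": "carry_out", "kwargs": {"targets": [[1,0,0,0.4,0],[1,0,0,0.6,0],[1,0,0,0.8,0],[1,-1,0,0,0],[1,-2,0,0,0],[1,-3,0,0,0],[1,-4,0,0,0],[1,-3,-4,0,0],[1,0,-5,0,0],[1,0,-5,0,0],[1,0,-5,0,0],[1,0,-3,0,0],[1,0,0,0,0],[1,0,0,0,0]]}}

```text
time: 13.6
tool_pos: [0.4154, -0.118, 0.2245]
ee_rot: [1.154, 1.568, 0.046]
wrist_force: [0.0, -0.2, 0.3]
width: 0.0005
```

Run:
```python
from h import *
info()
s=snap("scene","pics/s6.png");t=snap("top","pics/t6.png")
i=cv2.resize(cv2.imread("pics/s6.png")[195:320,180:318],(552,500),interpolation=2)
cv2.imwrite("pics/s6c.png",i)
```

```text
t 13.6 tcp world [ 415.4 -118.   224.5] box [-184.1    9.6  154.5] F box [-0.  -0.2  0.3] w 0.0005301239684906302
tool axes in box (cols)
 [[ 0.002  1.     0.001]
 [-0.001  0.001 -1.   ]
 [-1.     0.002  0.001]]
q [-0.41 -0.18  1.59  0.    1.73 -0.87]
```

View pics/s6c.png

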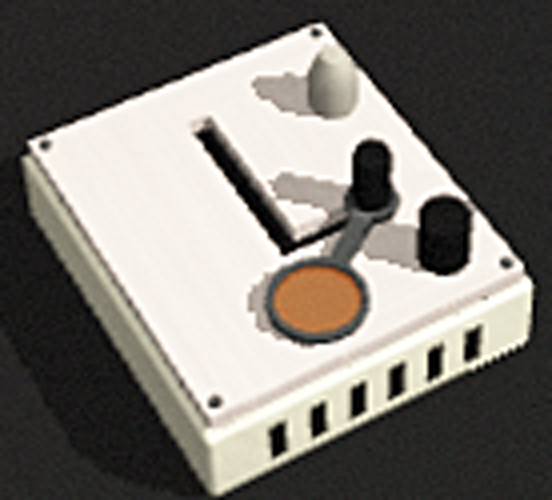

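The carrier looks home: post top at (371,148), ring at (317,300) over the port. The eyepiece (444,235) and objective (332,85) have not moved. One numeric check follows.

Run:
```python
from h import *
import pickle
a,b=pickle.load(open("s1.pkl","rb"))
S=lambda u,v,z,k:(RB.T@(onz(a,180+(u+.5)/k-.5,195+(v+.5)/k-.5,z)-M)*1e3)[:2]
print("ring",S(317,300,.079,4),"port",S(354,344,.07,4.5),"post",S(371,148,.115,4),"start post",S(244,100,.115,4.5),"corner",S(324,214,.115,4.5),"ring0",S(180,267,.079,4.5))
```

```text
ring [ 82.10070905 -15.11918735] port [ 78.50248475 -14.72579985] post [32.31094493 47.23713187] start post [-49.06055858  -3.18459268] corner [35.82257826 -5.57951777] ring0 [  1.84249913 -66.39733522]
```

```bash
python3 -c "
from bench import robot
print(robot.close_job())"
```

```text
the job is handed in; nothing more can be done
None
```

The filter carrier is home at the closed end of the short leg and the job is handed in; no verdict is reported. With the fingers shut, I pushed the post along the long leg until it met the stop at the corner (about 8 N). I then lifted clear, came down on its −y side and pushed it along the short leg until it stopped dead (about 9 N). The arm then backed off and rose clear, at about 14 s.

**Final picture:**
- **Travel:** the ring moved about 51 mm sideways from its start and the post 50 to 53 mm, against 50 mm nominal plus up to 1.5 mm at the stop.
- **Over the port:** the ring's measured centre is within 4 mm of the light port's centre. The 4 mm is along the box's x; across it they agree to under 1 mm. The camera calibration is good to about 2 mm.
- **Other things:** the eyepiece and objective stand where they were. I did not check the items on the bench again, but the arm passed well above them.
- **Forces:** the highest wrist force I read was about 9 N, and it was near zero after retreating.

One measurement disagreed: along the box's x, the post read about 36 mm at the corner and 32 mm at the end. I put this down to picture reading.

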